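# Glue a label holder behind the kitchen shelf lip and hold it home

## Robot

A 6-joint arm with a two-finger parallel gripper is mounted at the origin on the work surface. World frame = base frame: x ahead of the robot, y to its left, z up, the work surface at z = 0. Lengths are in mm, angles in rad, forces in N, time in s.
With the tool pointing down it reaches from about 275 to 750 mm from the base axis. Payload 10.2 kg.
Tool frame: the origin (TCP) lies where the fingers leave the gripper's body, on its centre line; the fingertips stand 73 mm ahead of it and the grasp point (between the pads) lies 54 mm ahead of it; z points along the fingers, y is the line along which they close (so a half turn about z gives the same grasp; the last joint's range is limited). The gripper opens to 85 mm and grips with 20 to 120 N. Pads are 22 mm wide; open, the fingers measure 114 mm over their backs; the gripper's body (76 mm by 85 mm) begins 54 mm behind the grasp point. The pads swing forward as they close: fully open they stand 13 mm farther back than shut.
Start: joints at [1.107, 0.313, 1.498, -0, 1.331, -0.223], TCP at [125.215, 509.856, 303.894] pointing down, gripper open.
Joint ranges: [-2.94, 2.94], [-0.97, 2.17], [0.19, 2.56], [-1.23, 4.37], [0.02, 3.11], [-2.88, 2.88]. Speed limits (rad/s): [2.39, 2.39, 3.01, 3.14, 3.14, 3.14].

## Interface

Orientations are given as a unit quaternion [w, x, y, z].
In Python, from rig import ctrl gives the robot as it stands.
- The arm moves only by the shell command python3 -m creep 'ROWS' [OPENING] [FORCE]. ROWS is JSON, a list that holds one entry, the list of rows, each a list of 6 numbers: the shift along the world's x, y, z in units of 25 mm (1.0 is 25 mm), then the turn, a rotation vector about the world's x, y, z in units of 5 degrees (1.0 is 5 degrees). In form: [[[x, y, z, ax, ay, az], ...]]. A call has 1 to 20 rows; each row is the pose to reach, as a shift and turn from the pose commanded when the call began; what a row does not reach only later rows make up. A row lasts 1/12 s, in which the tool goes at most 41.7 mm and 7.16 degrees, less where a joint would pass 70% of its speed; a pose out of reach is approached as far as the arm can. A call with a gripper value outside its range is refused whole. OPENING is the finger opening in mm, from 0 to 85.4, set as the call begins (- or left out, the last holds). The fingers move at their own pace and stop on an object; FORCE is the grip in N (left out, the last holds). Time passes only in rows, so rows that repeat a pose let the fingers close. It gives the time, the measured TCP pose, the force, the opening and the grip force at its end, in the units of the state.
- ctrl.sense(): the state, without advancing time (a new reading comes with each control period).
- ctrl.capture(name): name is "side" or "top" or "wrist"; returns a dict with "image" (384x512x3 uint8, red, green, blue), "fx", "fy", "cx", "cy" (pixels), "R" (3x3) and "t" (3): a world point X has camera coordinates R X + t. Camera axes: x right, y down, z forward; pixel columns grow to the right and rows downward; lengths in mm; the calibration is good to about 2 mm. A picture is of the moment at which its call begins. There is no depth.
- ctrl.finish_job(): hands the job in; it is judged then, once.
The state is a dict: "time_s": time; "joints": joint angles; "dq": joint speeds; "tau": joint torques, N m; "eef_pos": TCP position; "ee_rot": TCP orientation; "force": force on the tool from outside, world axes, zero at the start; "wrist_torque": the same for the moment, N m; "grip_width": opening from 0.0 (shut) to 1.0 (fully open); "grip_force": force on a finger pad.
Only numpy, scipy, OpenCV 4.12 (cv2) and the standard library are available. Lean on these libraries where they do the work, as an engineer would, in place of code of your own. Each camera call takes 0.05 s, during which the arm holds its last target. There are 200 camera calls.

## Task

Take the blue label holder out of the cream draining rack, dip the tip of its tongue into the small open white glue pot, well below the rim, then push the tongue down into the slot behind the front lip of the little counter shelf, label facing out to the front of the shelf, until it is fully home: the block rests on the lip against the springy pad hidden in the slot. Finish while still holding it there, upright and pressed home with the gripper, because the pad pushes it back up if you let go. Do not shove or knock over the pot, jar, mug, sponge or spice jar.

Things in the scene. Friction and masses are not known exactly. Their poses are not given: they have to be found in the camera images.
- holder: Blue label holder, 80 g, upright. Origin: centre of the tongue's tip (lowest point), z up. Tongue: 5 mm thick (x), 30 wide (y), z 0 to 35 mm, lowest 7 mm thinned to 3 x 26. Above it a block: z 35 to 85 mm, 60 wide (y), x -14 to +6 mm; grip it across x from above. The -x face has the paper label, the top a white stripe along that edge. Starts in the rack's middle slot, label to the robot.
- label (a point): Centre of the label on the holder: at (-14, 0, 60) mm in the holder's frame.
- rack: Fixed cream plastic draining rack, 110 x 130 mm, upright fins 30 mm high, the two beside the middle slot 41 mm, slots along its y. Origin: centre of its underside, z up. The middle slot (8 mm wide, 37 mm long, floor at 6 mm) takes the tongue loosely, the block resting on its fins; lift straight up.
- pot: Small open white ceramic glue pot, loose, about 250 g, outer rim radius 36 mm, 45 mm high, wall 4 mm, inner floor about 5 mm up; nothing to see inside. Origin: centre of its underside.
- pot_rim (a point): Centre of the glue pot's mouth, at rim height (45 mm).
- shelf: Fixed small counter shelf, 280 mm wide (y): wooden board, top at 85 mm, white lip and apron along the front edge (-x side, to the robot). Origin: on the worktop straight below the slot's centre. Two paper labels are stuck on the lip's front, left and right of the slot.
- bay (a point): Centre of the slot's mouth, 85 mm up, level with lip and board tops; axes as the shelf's (-x front, z up). Slot open upwards, 9 mm in x, 38 mm in y; 6 mm lip in front, apron behind; the rest of the channel is filled in white; orange tape marks on top 34 mm to either side. The tongue meets the springy pad 27 mm below the mouth and is home at 35 mm, when the block's underside rests on lip and apron.
- pad (a joint): Springy black pad at the bottom of the slot: 0 = up, grows in m as it is pressed down; 0.008 when the holder is fully home. Pushes back with about 2 N at 0 and 8 N at 0.008.
- jar: Bystander: closed amber jar with a red lid, radius 28 mm, 70 mm high, loose. Origin: centre of its underside.
- mug: Bystander: blue mug, radius 40 mm, 90 mm high, loose. Origin: centre of its underside.
- sponge: Bystander: yellow sponge block, 70 x 110 x 30 mm, loose. Origin: centre of its underside.
- spice: Bystander: small glass spice jar with a green lid, radius 20 mm, 50 mm high, loose on the back of the shelf board. Origin: centre of its underside.
Things that resemble listed ones, but are neither listed nor needed, are in the scene too. Several things have the shape of the holder; the one meant has the colours described above.

How it is judged (in metres and radians):
On the way, in this order (a step that is already met when the one before it is completed fails the run):
1. the held holder's tongue tip is dipped in the pot: at least 10 mm below the rim, inside the mouth (z of holder in the frame of pot_rim below -0.01 m and horizontal distance between holder and pot_rim below 0.028 m and contact force between the fingers and holder above 0.5 N), for 0.1 s.
2. the tongue has entered the slot behind the lip: its tip at least 10 mm below the mouth (z of holder in the frame of bay between -0.045 and -0.01 m and horizontal distance between holder and bay below 0.01 m), for 0.1 s.
At the end, for the whole second after the job is handed in: Gripper still on the holder, tongue in the slot, tip at least 32.5 mm below its mouth (home is 35), pad down at least 5.5 mm (home is 8), shelf and pad pushing back over 3 N, label to the shelf front, holder upright within 0.12 rad and at rest, pot upright (value of joint pad above 0.0055 m and z of holder in the frame of bay below -0.0325 m and horizontal distance between holder and bay below 0.01 m and x of label in the frame of bay below -0.006 m and angle between holder's own z axis and vertical below 0.12 rad and contact force between holder and shelf above 3 N and contact force between the fingers and holder above 1 N and linear speed of holder below 0.02 m/s and angle between pot's own z axis and vertical below 0.2 rad); the arm keeps its last pose, push and grip.
It fails at once if the glue pot is shoved more than 30 mm or tipped over (distance of pot from where it was at the start of the episode above 0.03 m or angle between pot's own z axis and vertical above 0.5 rad).
It fails at once if the jar, mug, sponge or spice jar is shoved more than 30 mm or tipped over (distance of any of jar, mug, sponge, spice from where it was at the start of the episode above 0.03 m or angle between any of jar, mug, spice's own z axis and vertical above 0.5 rad).
It also fails if it takes over 48 s, if anything falls off the work surface, if the arm or the gripper's body presses on something with over 40 N, if the wrist force passes 120 N, or if a joint passes its speed limit or range.

## Working session

There is one attempt and no reset: what is moved stays moved. The work goes in short steps, Python scripts to look and compute and a shell command to move; the robot and the scene stay as the last step left them, time stands still between calls to the robot, and variables do not carry over. Pictures are saved under pics/ and viewed, at most 10 in all, crops included, and the job is handed in when it is done.

```bash
mkdir -p pics
cat > h.py <<'E'
import numpy as np, cv2
from rig import ctrl
def cap(n,save=None):
    c=ctrl.capture(n)
    if save: cv2.imwrite('pics/'+save,cv2.cvtColor(np.asarray(c['image']),cv2.COLOR_RGB2BGR))
    return c
def ray(c,u,v,z):
    R=np.array(c['R']);t=np.array(c['t']);o=-R.T@t
    d=R.T@np.array([(u-c['cx'])/c['fx'],(v-c['cy'])/c['fy'],1])
    return o+d*(z-o[2])/d[2]
def proj(c,X):
    p=np.array(c['R'])@np.array(X)+np.array(c['t']); return c['fx']*p[0]/p[2]+c['cx'],c['fy']*p[1]/p[2]+c['cy']
E
python3 - <<'E'
from h import *
print(ctrl.sense())
ims=[]
for n in('top','side'):
    c=cap(n,n+'0.png'); print(n,c['fx'],-np.array(c['R']).T@np.array(c['t']),np.round(c['R'],2).tolist())
E
```

```text
{'time_s': 0.0, 'joints': array([ 1.10664200e+00,  3.13458744e-01,  1.49845009e+00, -2.10165239e-05,
        1.33102278e+00, -2.23440190e-01]), 'dq': array([ 0.00076905, -0.00036391, -0.00099268,  0.00052948, -0.00010056,
        0.00058256]), 'tau': array([ 1.91136336e-03, -4.12269795e+01, -2.59741724e+01, -1.22052952e-04,
        4.17128336e-03,  3.38313203e-05]), 'eef_pos': array([125.11446052, 509.69538297, 303.32564971]), 'ee_rot': array([-2.16049685e-04,  1.20064187e-01,  9.92765905e-01, -6.33744335e-04]), 'force': array([-0.4350693 ,  0.59954406, -0.02100154]), 'wrist_torque': array([ 0.0465588 ,  0.03447136, -0.04882184]), 'grip_force': 0.0, 'grip_width': 0.9968575052462639}
top 394.4088250700906 [ 325.72033988   32.60083425 1079.99550182] [[-0.01, -1.0, 0.01], [-0.98, 0.01, -0.2], [0.2, -0.01, -0.98]]
side 374.7205046805531 [ 155.5459048  -538.30470897  748.04015198] [[0.83, -0.56, 0.01], [-0.38, -0.57, -0.73], [0.41, 0.6, -0.68]]
```

View pics/top0.png

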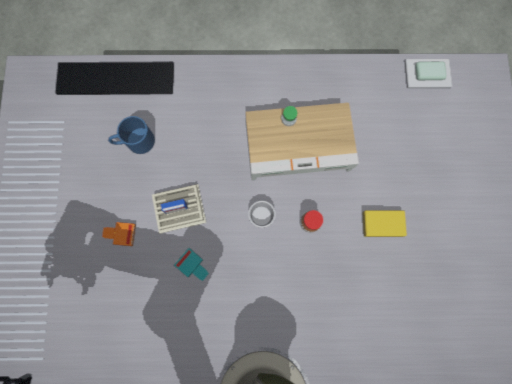

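View pics/side0.png

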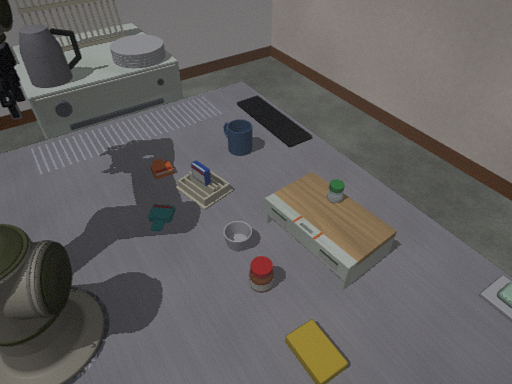

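The top view shows the blue holder at about (173,205) in the rack, the pot at (262,214) and the slot at (305,164) between orange marks. The jar is at (313,220), the spice jar at (290,114), and the orange and teal holders are decoys. The side view agrees.

```bash
cat > m.py <<'E'
from h import *
def blobs(c,lo,hi,box=None,amin=4):
    hsv=cv2.cvtColor(np.asarray(c['image']),cv2.COLOR_RGB2HSV); m=cv2.inRange(hsv,lo,hi)
    if box: k=np.zeros_like(m); x0,y0,x1,y1=box; k[y0:y1,x0:x1]=1; m*=k
    n,l,s,ce=cv2.connectedComponentsWithStats(m)
    return [(s[i,4],ce[i].round(1).tolist(),cv2.minAreaRect(np.argwhere(l==i)[:,::-1].astype(np.float32))) for i in range(1,n) if s[i,4]>=amin]
E
python3 - <<'E'
from m import *
c=cap('top')
print('orange'); O=blobs(c,(5,120,120),(18,255,255),(280,150,330,175))
for b in O: print(b, ray(c,*b[1],85).round(1))
print('blue')
for b in blobs(c,(105,120,60),(130,255,255),(150,185,205,230)): print(b, ray(c,*b[1],91).round(1),[ray(c,*p,91).round(1).tolist() for p in cv2.boxPoints(b[2])])
print('white')
for b in blobs(c,(0,0,170),(180,40,255),(160,195,188,215)): print(b, ray(c,*b[1],91).round(1),[ray(c,*p,91).round(1).tolist() for p in cv2.boxPoints(b[2])])
print('pot')
for b in blobs(c,(0,0,165),(180,40,255),(240,195,284,235),3): print(b, ray(c,*b[1],45).round(1))
im=cv2.cvtColor(np.asarray(c['image']),cv2.COLOR_RGB2BGR)
a=[cv2.resize(im[y:y+50,x:x+66],None,fx=6,fy=6,interpolation=cv2.INTER_CUBIC) for x,y in((145,183),(230,190))]
b=[cv2.resize(im[y:y+50,x:x+66],None,fx=6,fy=6,interpolation=cv2.INTER_CUBIC) for x,y in((272,140),(272,140))]
cv2.imwrite('pics/crop1.png',np.hstack([np.vstack(a),np.vstack([b[0],b[0]*0])]))
E
```

```text
orange
(np.int32(6), [317.0, 160.5], ((317.0, 160.5), (5.0, 0.0), -90.0)) [ 595.2 -146.9   85. ]
(np.int32(10), [291.4, 164.5], ((291.3378601074219, 164.5270233154297), (9.04194450378418, 0.821994960308075), 80.53767395019531)) [584.9 -79.7  85. ]
blue
(np.int32(113), [173.2, 203.3], ((172.9456024169922, 203.37432861328125), (7.320201873779297, 24.083032608032227), 85.03025817871094)) [484.2 223.6  91. ] [[491.0, 255.6, 91.0], [495.8, 195.0, 91.0], [477.1, 192.9, 91.0], [472.3, 253.4, 91.0]]
white
(np.int32(10), [162.0, 200.1], ((162.0500030517578, 200.14999389648438), (1.5811387300491333, 4.427187919616699), 71.56504821777344)) [492.7 252.2  91. ] [[492.7, 258.0, 91.0], [496.2, 247.5, 91.0], [492.4, 246.1, 91.0], [488.9, 256.6, 91.0]]
(np.int32(33), [172.5, 207.1], ((172.53529357910156, 207.15879821777344), (1.6269785165786743, 19.415279388427734), 77.47119140625)) [474.5 225.1  91. ] [[471.2, 249.2, 91.0], [481.6, 201.7, 91.0], [477.5, 200.7, 91.0], [467.2, 248.2, 91.0]]
(np.int32(5), [160.8, 212.0], ((160.70001220703125, 211.90003967285156), (1.3416407108306885, 2.2360680103302), 63.43495178222656)) [462.3 254.2  91. ] [[462.8, 257.7, 91.0], [465.3, 252.8, 91.0], [462.3, 251.1, 91.0], [459.8, 256.1, 91.0]]
(np.int32(6), [185.3, 213.8], ((185.11766052246094, 213.97061157226562), (0.9701424241065979, 4.123105525970459), 75.96376037597656)) [457.2 192.4  91. ] [[456.7, 198.1, 91.0], [459.2, 188.1, 91.0], [456.8, 187.5, 91.0], [454.3, 197.5, 91.0]]
pot
(np.int32(1119), [261.7, 217.2], ((261.5, 214.5), (39.0, 43.0), 90.0)) [452.6  -1.7  45. ]
(np.int32(167), [260.9, 212.6], ((260.5, 212.5), (11.0, 17.0), 90.0)) [4.648e+02 3.000e-01 4.500e+01]
```

View pics/crop1.png

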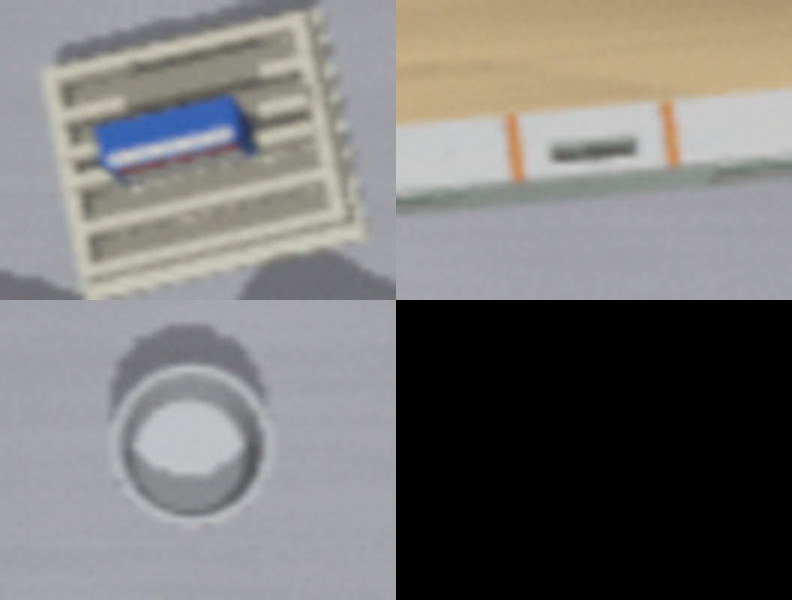

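The crop shows the block top centred near (173,205), with the white stripe on the robot side. The pot rim centre is near (261.7,213.8) and the slot near (304.8,164.8), with yaw about 13° for the rack and 6–9° for the shelf. I'll go above the holder and look with the wrist camera.

```bash
python3 -m creep '[[[7,-5.5,0,0,0,-6],[14.3,-11.4,0,0,0,-12.6],[14.3,-11.4,0,0,0,-12.6],[14.3,-11.4,0,0,0,-12.6],[14.3,-11.4,0,0,0,-12.6],[14.3,-11.4,0,0,0,-12.6],[14.3,-11.4,0,0,0,-12.6],[14.3,-11.4,0,0,0,-12.6],[14.3,-11.4,0,0,0,-12.6],[14.3,-11.4,0,0,0,-12.6],[14.3,-11.4,0,0,0,-12.6],[14.3,-11.4,0,0,0,-12.6],[14.3,-11.4,0,0,0,-12.6],[14.3,-11.4,0,0,0,-12.6],[14.3,-11.4,0,0,0,-12.6],[14.3,-11.4,0,0,0,-12.6],[14.3,-11.4,0,0,0,-12.6],[14.3,-11.4,0,0,0,-12.6],[14.3,-11.4,0,0,0,-12.6],[14.3,-11.4,0,0,0,-12.6]]]' 60
python3 - <<'E'
from m import *
t=cap('top')
for n,p,z in(('pot',(261.7,213.8),45),('tapeL',(291.7,164.7),85),('tapeR',(317.7,162.3),85),('slot',(304.8,164.8),85),('jarlid',(313,220),70)): print(n,ray(t,*p,z).round(1))
c=cap('wrist','w1.png'); print(c['fx'],(-np.array(c['R']).T@np.array(c['t'])).round(1),np.round(c['R'],2).tolist())
print(ctrl.sense()['joints'])
E
```

```text
time_s: 1.82
eef_pos: [482.6, 225.1, 304.0]
ee_rot: [0.0, 0.621, 0.784, 0.0]
force: [0.5, 0.9, -0.8]
grip_width: 0.706
grip_force: 0.0
pot [461.6  -1.8  45. ]
tapeL [584.4 -80.4  85. ]
tapeR [ 590.3 -148.5   85. ]
slot [ 583.9 -114.6   85. ]
jarlid [ 441.1 -132.7   70. ]
264.74718499578455 [465.2 304.6 373.7] [[0.97, 0.23, -0.0], [0.22, -0.92, 0.32], [0.07, -0.31, -0.95]]
[ 2.15912296e-01  3.29395886e-01  1.47508992e+00 -3.83443154e-05
  1.33708589e+00 -1.46433795e-02]
```

View pics/w1.png

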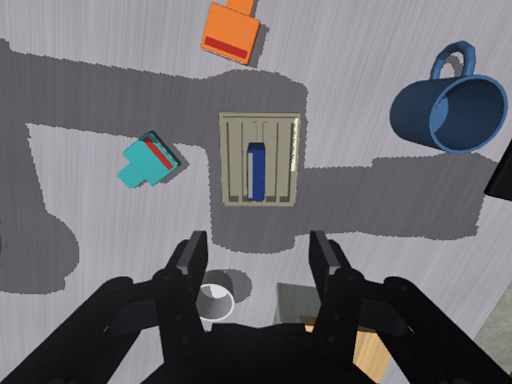

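The wrist view shows the holder's block at about (257,172), with the stripe on its left edge at (250,175), almost aligned with the fingers. The tapes are 68 mm apart, as given, and the shelf yaw is about 5°.

```bash
cat > hold.py <<'E'
from m import *
c=cap('wrist')
for nm,b in [('blue',x) for x in blobs(c,(105,120,40),(130,255,255),(220,120,290,220),40)]+[('white',x) for x in blobs(c,(0,0,120),(180,60,255),(243,145,256,205),20)]:
    P=np.array([ray(c,*p,91) for p in cv2.boxPoints(b[2])])[:,:2]
    e=P[1]-P[0]; f=P[2]-P[1]; L=e if np.hypot(*e)>np.hypot(*f) else f
    L=L*np.sign(L[1]); print(nm,b,P.mean(0).round(1),P.round(1).tolist(),'len',np.hypot(*e).round(1),np.hypot(*f).round(1),'yaw',np.degrees(np.arctan2(-L[0],L[1])).round(1))
E
python3 hold.py
```

```text
blue (np.int32(710), [257.7, 169.6], ((256.0, 171.5), (57.0, 16.0), 90.0)) [480.9 228.2] [[465.2, 258.1], [481.8, 262.0], [497.1, 198.6], [479.3, 194.4]] len 17.1 65.2 yaw 13.6
white (np.int32(161), [244.1, 168.6], ((245.0, 170.0), (50.0, 4.0), 90.0)) [468.6 227.4] [[460.5, 254.8], [464.6, 255.7], [476.9, 200.1], [472.4, 199.1]] len 4.3 57.0 yaw 12.4
white (np.int32(222), [250.0, 175.0], ((250.0, 175.0), (44.0, 4.0), 90.0)) [475.2 223.3] [[467.5, 247.5], [471.7, 248.5], [482.9, 199.0], [478.5, 198.0]] len 4.3 50.8 yaw 12.7
white (np.int32(42), [249.4, 202.9], ((249.0, 202.5), (3.0, 12.0), 90.0)) [481.1 191.6] [[474.0, 191.9], [487.4, 195.0], [488.2, 191.4], [474.7, 188.3]] len 13.8 3.7 yaw -76.8
```

```bash
python3 -m creep '[[[0,0,-1.5,0,0,0],[0,0,-3,0,0,0],[0,0,-4.5,0,0,0],[0,0,-5.6,0,0,0],[0,0,-6.4,0,0,0],[0,0,-6.9,0,0,0],[0,0,-7.2,0,0,0],[0,0,-7.2,0,0,0],[0,0,-7.2,0,0,0]]]' 60 && python3 -m creep '[[[0,0,0,0,0,0],[0,0,0,0,0,0],[0,0,0,0,0,0],[0,0,0,0,0,0],[0,0,0,0,0,0],[0,0,0,0,0,0],[0,0,0,0,0,0],[0,0,0,0,0,0]]]' 0 70
python3 -c "
from h import *
cap('side','s2.png');cap('wrist','w2.png')
a=cv2.imread('pics/s2.png')[130:230,130:260];b=cv2.imread('pics/w2.png')
cv2.imwrite('pics/g2.png',np.hstack([cv2.resize(a,(400,308)),cv2.resize(b,(400,308))]))"
```

```text
time_s: 2.72
eef_pos: [483.0, 224.9, 124.4]
ee_rot: [0.0, 0.621, 0.784, 0.0]
force: [-0.4, -0.8, -0.0]
grip_width: 0.701
grip_force: 0.0
time_s: 3.38
eef_pos: [482.4, 224.8, 124.6]
ee_rot: [-0.0, 0.621, 0.784, -0.0]
force: [-4.8, -1.0, 7.1]
grip_width: 0.228
grip_force: 68.2
```

View pics/g2.png

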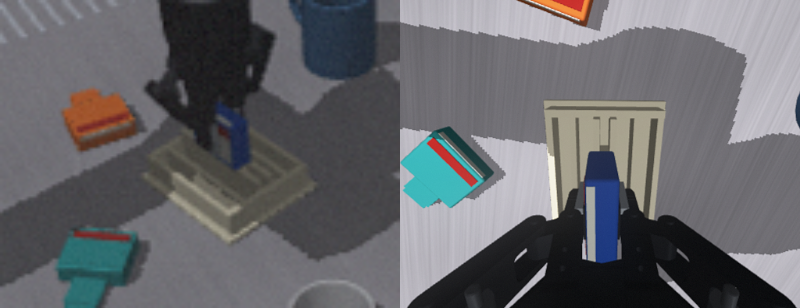

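The gripper is closed on the block (opening 19.5 mm against the 20 mm block), and the stripe is visible and straight. Now I'll lift and move over the pot.

```bash
python3 -m creep '[[[0,0,0.5,0,0,0],[0,0,1.2,0,0,0],[0,0,2.2,0,0,0],[0,0,3.2,0,0,0],[-0.1,-0.8,3.2,0,0,-0.2],[-0.2,-2,3.2,0,0,-0.5],[-0.4,-3.3,3.2,0,0,-0.8],[-0.5,-4.6,3.2,0,0,-1.1],[-0.7,-6,3.2,0,0,-1.4],[-0.8,-7.4,3.2,0,0,-1.6],[-0.9,-8.4,3.2,0,0,-1.64],[-1,-9.07,3.2,0,0,-1.64],[-1,-9.07,3.2,0,0,-1.64],[-1,-9.07,3.2,0,0,-1.64]]]'
cat > view.py <<'E'
import sys
from h import *
k=sys.argv[1]
cap('side','s%s.png'%k);cap('wrist','w%s.png'%k)
x,y=int(sys.argv[2]),int(sys.argv[3])
a=cv2.imread('pics/s%s.png'%k)[y:y+100,x:x+130];b=cv2.imread('pics/w%s.png'%k)
cv2.imwrite('pics/g%s.png'%k,np.hstack([cv2.resize(a,(400,308),interpolation=cv2.INTER_CUBIC),cv2.resize(b,(400,308))]))
E
python3 view.py 3 175 160
```

```text
time_s: 4.65
eef_pos: [457.7, -2.3, 204.1]
ee_rot: [0.0, 0.676, 0.737, 0.0]
force: [-0.3, 0.6, -0.7]
grip_width: 0.229
grip_force: 67.9
```

View pics/g3.png

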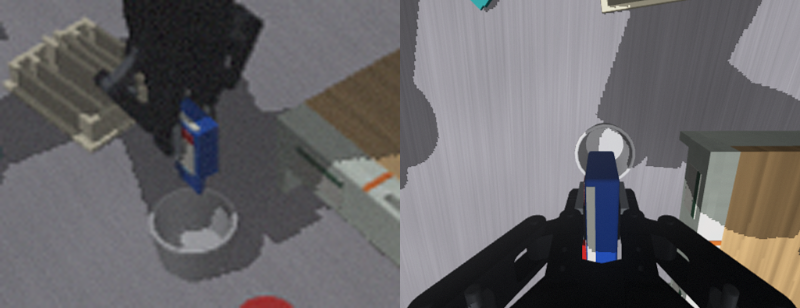

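The holder hangs upright. In the side crop the tip is at (205,190), directly above the pot mouth. Now the dip.

```bash
python3 -c "
from h import *
c=cap('side');print(proj(c,(461.7,-2,86)),ray(c,241.6,221.7,86))"
python3 -m creep '[[[0,0,-0.8,0,0,0],[0,0,-1.6,0,0,0],[0,0,-2.2,0,0,0],[0,0,-2.55,0,0,0],[0,0,-2.55,0,0,0],[0,0,-2.55,0,0,0],[0,0,-2.55,0,0,0],[0,0,-2.55,0,0,0],[0,0,-2.55,0,0,0]]]'
```

```text
(np.float64(236.23332933482345), np.float64(219.71415028814138)) [469.02280974 -14.60612664  86.        ]
time_s: 5.55
eef_pos: [458.0, -1.9, 140.8]
ee_rot: [0.001, 0.676, 0.737, 0.0]
force: [0.3, -0.0, -0.9]
grip_width: 0.225
grip_force: 68.0
```

```bash
python3 -m creep '[[[0,0,0.8,0,0,0],[0,0,1.8,0,0,0],[0,0,2.8,0,0,0],[0,0,3.75,0,0,0],[0.5,-0.7,3.75,0,0,0],[1.2,-1.8,3.75,0,0,0],[2,-2.9,3.75,0,0,0],[2.8,-4.1,3.75,0,0,0],[3.6,-5.3,3.75,0,0,0],[4.4,-6.4,3.75,0,0,0],[4.8,-7,3.75,0,0,0],[5,-7.3,3.75,0,0,0],[5,-7.3,3.75,0,0,0],[5,-7.3,3.75,0,0,0],[5,-7.3,3.75,0,0,0]]]'
python3 view.py 4 250 150
```

```text
time_s: 6.8
eef_pos: [582.3, -183.2, 234.2]
ee_rot: [-0.0, 0.675, 0.738, 0.0]
force: [-0.7, -0.0, -0.4]
grip_width: 0.224
grip_force: 68.1
```

View pics/w4.png

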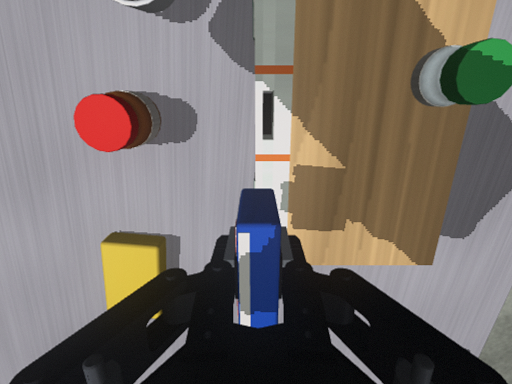

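The wrist view shows the dark slot at about (268,115), between orange tapes at rows 70 and 158. The spice jar and red jar are well clear.

```bash
cat > slot.py <<'E'
from m import *
def go(c):
  for nm,bs in(('tape',blobs(c,(3,120,80),(18,255,255),(250,55,300,170),30)),('slot',blobs(c,(0,0,0),(180,255,75),(258,80,282,148),60))):
    for b in bs:
      q=cv2.boxPoints(b[2]); P=np.array([ray(c,*p,85) for p in q])[:,:2]
      print(nm,b[0],b[1],b[2][1:],'c',P.mean(0).round(1),'lens',np.hypot(*(P[1]-P[0])).round(1),np.hypot(*(P[2]-P[1])).round(1),P.round(1).tolist())
c=cap('wrist'); go(c)
s=ctrl.sense(); print(s['eef_pos'],s['ee_rot'])
# block top corners: far (+y) end of block at px rows ~189 and top edge
for p in((244,189),(271,189),(236,223),(281,224)):
  print(p,[ray(c,*p,z).round(1).tolist() for z in(151,201)])
E
python3 slot.py
```

```text
tape 310 [274.0, 69.5] ((7.0, 38.0), 90.0) c [586.8 -80.1] lens 28.8 4.9 [[572.2, -78.9], [600.9, -76.4], [601.5, -81.3], [572.6, -83.8]]
tape 238 [272.5, 157.0] ((6.0, 33.0), 90.0) c [ 592.7 -147.4] lens 27.6 5.1 [[578.7, -146.1], [606.2, -143.7], [606.9, -148.8], [579.1, -151.2]]
slot 390 [267.3, 112.5] ((42.0, 9.0), 90.0) c [ 585.1 -112.7] lens 7.0 32.4 [[580.0, -96.9], [587.0, -96.3], [590.3, -128.4], [583.0, -129.1]]
[ 582.4739839  -183.50255706  234.31011855] [1.03520304e-04 6.75233080e-01 7.37604417e-01 3.60612586e-05]
(244, 189) [[572.5, -155.0, 151.0], [573.8, -137.6, 201.0]]
(271, 189) [[589.0, -153.5, 151.0], [584.9, -136.7, 201.0]]
(236, 223) [[569.1, -178.3, 151.0], [571.5, -153.4, 201.0]]
(281, 224) [[597.8, -176.5, 151.0], [590.8, -152.1, 201.0]]
```

Run:
```python
from m import *
c=cap('wrist'); im=np.asarray(c['image']).astype(int)
for r in (98,112,128): print(r,im[r,250:300].sum(1)//3)
print('col268',im[82:148,268].sum(1)//3)
for r in(226,229): print(r,[tuple(x) for x in im[r,230:290:1].tolist()])
```

```text
98 [156 156 160 159 180 215 227 224 223 225 225 232 166  45  36  38  38  42
  40  40  39  52  61 119 204 228 227 183 137 142 143 142 144 144 143 144
 144 144 142 143 146 134 112 104 103 103 101  97  97  98]
112 [156 160 164 159 181 216 225 226 225 225 226 232 165  47  40  41  42  42
  41  40  39  50 101 156 212 227 224 224 225 225 224 223 225 225 223 224
 224 224 226 183 136 117 100 104 102 103 101  98  98  98]
128 [163 164 163 161 170 209 227 226 225 225 226 235 159  32  42  44  42  46
  44  43  42  60 101 178 220 226 226 225 224 224 225 224 224 223 225 224
 224 224 225 226 210 181 172 169 168 165 162 160 161 161]
col268 [148 148 147 148 144 211 231 234 150 113  84  41  40  38  38  40  40  40
  39  41  39  40  39  40  40  41  42  44  41  41  41  44  41  41  41  43
  43  44  43  45  45  44  43  44  42  42  44  45  46  43  44  48  77  86
  84  86  80 169 219 225 223 224 223 224 223 223]
226 [(141, 139, 145), (113, 112, 118), (109, 109, 115), (112, 113, 119), (103, 97, 103), (71, 57, 58), (42, 53, 105), (40, 70, 153), (45, 75, 162), (44, 73, 159), (44, 75, 161), (42, 74, 159), (42, 73,
[... 926 characters left out ...]
84, 182), (47, 85, 181), (49, 85, 183), (48, 85, 182), (46, 84, 182), (47, 84, 182), (47, 83, 181), (48, 85, 183), (46, 83, 180), (50, 87, 183), (48, 86, 182), (46, 84, 180), (44, 82, 180), (46, 84, 182), (44, 81, 179), (45, 84, 180), (45, 84, 182), (47, 85, 182), (46, 84, 181), (47, 85, 181), (48, 87, 182), (45, 85, 181), (47, 84, 181), (47, 83, 181), (46, 83, 181), (46, 83, 180), (47, 84, 181), (48, 84, 182), (46, 83, 181), (45, 83, 180), (47, 86, 185), (39, 64, 142), (38, 54, 107), (38, 53, 108), (36, 52, 105), (36, 51, 103), (35, 52, 101), (34, 45, 83), (52, 55, 63), (60, 59, 63), (59, 60, 63), (58, 56, 60), (54, 54, 59), (112, 102, 87), (202, 169, 125), (224, 189, 134), (219, 185, 132)]
```

Run:
```python
from m import *
c=cap('wrist')
f=lambda u,v,z: ray(c,u,v,z).round(1)
print('slot',f(262.4,112,85),f(273,112,85),f(267.7,112,85),'ends',f(267.7,89.7,85),f(267.7,139.2,85))
s=ctrl.sense();print(s['eef_pos'])
zt=s['eef_pos'][2]-118.3+85
a,b=f(235.6,224,zt),f(274.6,224,zt); print(zt,a,b,(a+b)/2,b-a)
```

```text
slot [ 581.1 -112.2   85. ] [ 589.5 -111.5   85. ] [ 585.3 -111.8   85. ] ends [583.6 -95.2  85. ] [ 587.4 -133.3   85. ]
[ 582.58586869 -183.78889295  234.17352547]
200.87352546929952 [ 571.5 -154.2  200.9] [ 588.2 -152.8  200.9] [ 579.85 -153.5   200.9 ] [16.7  1.4  0. ]
```

```bash
python3 -m creep '[[[0,0.5,0,0,0,0],[-0.02,1.3,0,0,0,0],[-0.05,2.2,0,0,0,0],[-0.05,2.76,0,0,0,0],[-0.05,2.76,0,0,0,0],[-0.05,2.76,-0.3,0,0,0],[-0.05,2.76,-0.7,0,0,0],[-0.05,2.76,-1,0,0,0],[-0.05,2.76,-1.12,0,0,0],[-0.05,2.76,-1.12,0,0,0],[-0.05,2.76,-1.12,0,0,0]]]'
python3 view.py 5 260 170; python3 -c "
import cv2;a=cv2.imread('pics/s5.png')[190:250,275:355];cv2.imwrite('pics/c5.png',cv2.resize(a,(800,600),interpolation=cv2.INTER_CUBIC))"
```

```text
time_s: 7.97
eef_pos: [581.4, -115.8, 205.6]
ee_rot: [-0.0, 0.676, 0.737, -0.0]
force: [0.4, -0.5, -0.8]
grip_width: 0.229
grip_force: 68.1
```

View pics/c5.png

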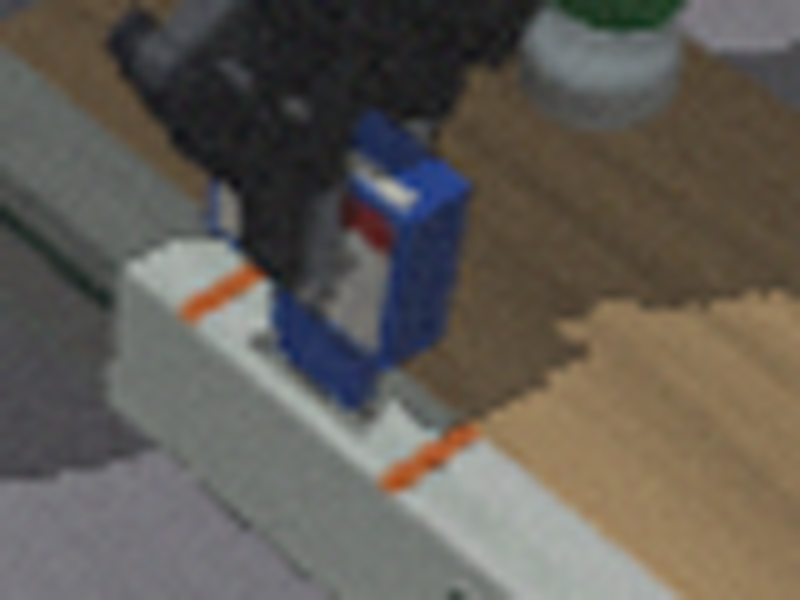

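The side crop shows the tongue end just above the slot mouth, centred between the tapes, with the label to the front. I'll go down gently.

```bash
python3 -m creep '[[[0,0.04,-0.08,0,0,0],[0,0.04,-0.16,0,0,0],[0,0.04,-0.24,0,0,0],[0,0.04,-0.32,0,0,0],[0,0.04,-0.32,0,0,0]]]'
```

```text
time_s: 8.48
eef_pos: [581.3, -114.3, 197.4]
ee_rot: [-0.0, 0.676, 0.737, -0.0]
force: [-0.4, 0.5, -0.5]
grip_width: 0.224
grip_force: 68.1
```

```bash
python3 -m creep '[[[0,0,-0.1,0,0,0],[0,0,-0.2,0,0,0],[0,0,-0.3,0,0,0],[0,0,-0.4,0,0,0],[0,0,-0.5,0,0,0],[0,0,-0.6,0,0,0],[0,0,-0.6,0,0,0],[0,0,-0.6,0,0,0]]]'
```

```text
time_s: 9.15
eef_pos: [581.4, -114.4, 182.8]
ee_rot: [-0.0, 0.676, 0.737, -0.0]
force: [0.4, 0.4, -1.6]
grip_width: 0.227
grip_force: 68.1
```

```bash
python3 -m creep '[[[0,0,-0.1,0,0,0],[0,0,-0.2,0,0,0],[0,0,-0.3,0,0,0],[0,0,-0.4,0,0,0],[0,0,-0.45,0,0,0],[0,0,-0.5,0,0,0],[0,0,-0.5,0,0,0],[0,0,-0.5,0,0,0]]]'
```

```text
time_s: 9.82
eef_pos: [581.5, -114.4, 170.7]
ee_rot: [0.0, 0.676, 0.737, 0.0]
force: [-1.8, 0.1, 5.7]
grip_width: 0.227
grip_force: 68.8
```

Pad contact is at 5.7 N. I'll press on in small steps until the force rises sharply at home.

```bash
python3 -m creep '[[[0,0,-0.04,0,0,0],[0,0,-0.08,0,0,0],[0,0,-0.08,0,0,0],[0,0,-0.08,0,0,0]]]'; python3 -m creep '[[[0,0,-0.03,0,0,0],[0,0,-0.03,0,0,0],[0,0,-0.03,0,0,0]]]'
```

```text
time_s: 10.15
eef_pos: [581.5, -114.4, 168.9]
ee_rot: [0.0, 0.676, 0.737, 0.0]
force: [-2.1, 0.6, 6.8]
grip_width: 0.225
grip_force: 69.0
time_s: 10.4
eef_pos: [581.5, -114.4, 168.6]
ee_rot: [0.0, 0.676, 0.737, 0.0]
force: [-3.0, 0.5, 9.6]
grip_width: 0.222
grip_force: 69.3
```

```bash
python3 -m creep '[[[0,0,-0.04,0,0,0],[0,0,-0.04,0,0,0],[0,0,-0.04,0,0,0]]]'; python3 -m creep '[[[0,0,-0.04,0,0,0],[0,0,-0.04,0,0,0],[0,0,-0.04,0,0,0]]]'
```

```text
time_s: 10.65
eef_pos: [581.6, -114.4, 168.6]
ee_rot: [0.001, 0.675, 0.737, 0.0]
force: [-7.5, 2.7, 16.7]
grip_width: 0.227
grip_force: 70.3
time_s: 10.9
eef_pos: [581.5, -114.4, 168.5]
ee_rot: [0.001, 0.675, 0.737, 0.0]
force: [-10.2, 2.9, 24.4]
grip_width: 0.229
grip_force: 71.6
```

```bash
python3 view.py 6 260 170; python3 -c "
import cv2;a=cv2.imread('pics/s6.png')[170:260,265:385];cv2.imwrite('pics/c6.png',cv2.resize(a,(800,600),interpolation=cv2.INTER_CUBIC))
from h import *;s=ctrl.sense();print(s['eef_pos'],s['force'],s['grip_force'])"
```

```text
[ 581.54587902 -114.37514035  168.51716858] [-9.61504729  3.02017505 24.03337079] 71.63821220397949
```

View pics/c6.png

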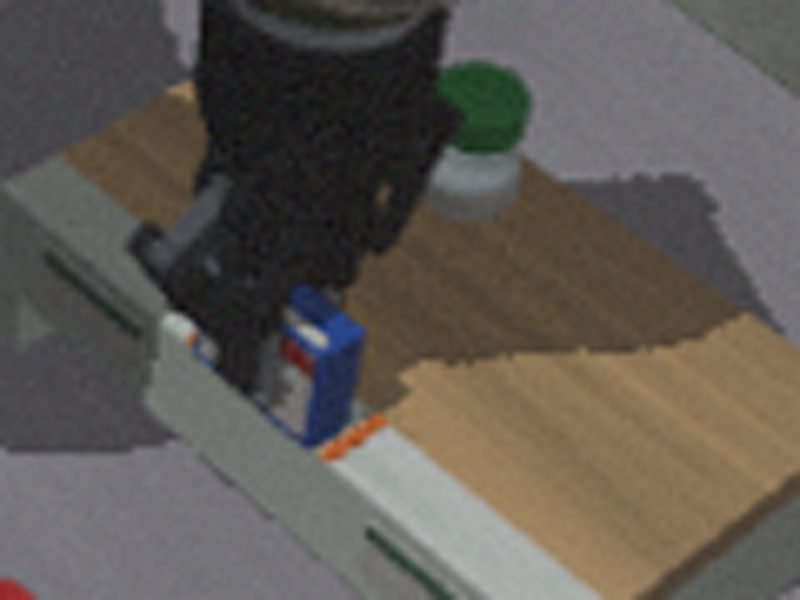

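The block sits flush on the lip, upright between the tapes with the label to the front, and it is still held and pressed at 24 N. The spice jar is undisturbed.

```bash
python3 -c "
from rig import ctrl
print(ctrl.finish_job())"
```

```text
the job is handed in; nothing more can be done
None
```

I dipped the holder's tongue in the glue pot, pushed it home in the shelf slot with the label facing front, and handed the job in at about 11 s, still gripped and pressed down with about 24 N; no verdict came back.

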